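# Turn and hold the desiccator's door lock with the clamped key

## Robot

A 6-joint arm with a two-finger parallel gripper is mounted at the origin on the work surface. World frame = base frame: x ahead of the robot, y to its left, z up, the work surface at z = 0. Lengths are in m, angles in rad, forces in N, time in s.
With the tool pointing down it reaches from about 0.35 to 0.975 m from the base axis. Payload 7.1 kg.
Tool frame: the origin (TCP) lies on the centre line of the jaws, within the pads' length; the fingertips stand 19 mm ahead of it and the grasp point (between the pads) is the TCP; z points along the fingers, y is the direction in which the jaws open and shut (so a half turn about z gives the same grasp; the last joint's range is limited). The gripper opens to 88 mm and grips with 3 to 60 N. Pads are 20 mm wide; open, the fingers measure 115 mm over their backs; the gripper's body (75 mm by 178 mm) begins 61 mm behind the grasp point.
Start: joints at [-1.308, 0.423, 1.63, -0, 1.089, -0.019], TCP at [0.174, -0.6, 0.242] pointing down, gripper open.
Joint ranges: [-3, 3], [-0.9, 2.11], [0.09, 2.58], [-1.31, 4.45], [0.11, 2.69], [-2.54, 2.54]. Speed limits (rad/s): [2.39, 2.39, 3.01, 3.14, 3.14, 3.14].

## Interface

Orientations are given as a 3x3 rotation matrix whose columns are the frame's x, y, z axes.
In Python, from workcell import ctrl gives the robot as it stands.
- The arm moves only by the tool arm_command, never from a script. Its argument "deltas" is a list that holds one entry, the list of rows, each a list of 7 numbers: the opening, from -1 (shut) to 1 (fully open), then the shift along the tool's x, y, z in m, then the turn, a rotation vector about the tool's x, y, z in rad. A call has 1 to 12 rows; each row shifts and turns the commanded pose from where the row before left it, along the tool's axes as they then stand; what a row does not reach is not made up. A row lasts 1/10 s, in which the tool goes at most 50 mm and 8.59 degrees, less where a joint would pass 70% of its speed; a pose out of reach is approached as far as the arm can. A call with a gripper value outside its range is refused whole. The fingers move at their own pace and stop on an object; "grip_force" is the grip in N (left out, the last holds). Time passes only in rows, so rows that do not move let the fingers close. It gives the time, the measured TCP pose, the force and the opening at its end, in the units of the state.
- ctrl.observe(): the state, without advancing time (a new reading comes with each control period).
- ctrl.camera(name): name is "scene" or "top"; returns a dict with "img" (400x640x3 uint8, red, green, blue), "z_map" (400x640 float32, m along the optical axis (not along the pixel's ray), 0 where there is no reading), "K" (3x3 intrinsics, pixels), "rvec" (rotation vector, rad) and "tvec" (3), from world to camera coordinates, as OpenCV has them. Camera axes: x right, y down, z forward; pixel columns grow to the right and rows downward; lengths in m; the calibration is good to about 2 mm. A picture is of the moment at which its call begins.
- ctrl.sign_off(): hands the job in, once; it reports no verdict.
The state is a dict: "t": time; "joint_pos": joint angles; "joint_velocities": joint speeds; "effort": joint torques, N m; "ee_pos": TCP position; "tool_rot": TCP orientation; "force": force on the tool from outside, world axes, zero at the start; "moment": the same for the moment, N m; "opening": finger opening in m.
Only numpy, scipy, OpenCV 4.12 (cv2) and the standard library are available. Lean on these libraries where they do the work, as an engineer would, in place of code of your own. Each camera call takes 0.05 s, during which the arm holds its last target.

## Task

The key for the desiccator cabinet's door lock is still clamped upright in the slide-jaw fixture after having its burrs dressed: slide the jaw well open by its post, take the key out by its head, and push it fully home into the upright lock cylinder beside the cabinet, wiggling it along the slot where the pins stick. Then turn it a quarter turn clockwise (seen from above) and finish while still holding the key turned against the return spring, with the key fully home. Leave the other things on the bench where they are.

Things in the scene. Friction and masses are not known exactly. Their poses are not given: they have to be found in the camera images.
- key: Large flat key, upright, blade down, 95 mm tall, 50 to 100 g. Origin at the blade's tip; z up to its head, x along the blade's width, y across its thickness. Steel blade 16 mm (x) by 5.2 mm (y), z 0 to 42 mm, its lowest 8 mm tapering to a V point in x. Same after a half turn about z.
- key_collar (a point): Centre of the underside of the key's steel collar, 26 x 20 mm (x, y) and 7 mm thick, 42 mm above the tip; axes as the key.
- key_head (a point): Centre of the key's flat black head, 72 mm above the tip: 30 mm wide (x), 10 mm thick (y), 46 mm tall; grip it across the 10 mm. Axes as the key.
- fixture: Steel slide-jaw fixture fixed to the bench, origin on the bench under the key, z up. Base x -35 to 35, y -155 to 45 mm. The key's tip stands 10 mm above the bench in a slot 24 mm deep, 1.4 mm wider than the blade, blade width along x. Fixed jaw on the +y side, 47 mm tall; moving jaw on the -y side with a lip (top 66.5 mm above the bench) over the key's collar, so it cannot be lifted while clamped.
- jaw_post (a point): Centre of the top of the moving jaw's square steel post, 18 x 18 mm (sides along the fixture's x and y), standing free from 29 to 82 mm above the bench, 100 mm from the key on the fixture's -y side when clamped. Moves with the jaw; axes as the fixture.
- jaw (a joint): Travel of the moving jaw in m: 0 clamped, grows as it slides away from the key along the fixture's -y, to 0.040 at its end. About 4 N of friction; stays where it is left. From 0.015 the lip is well clear of the collar.
- cabinet: White desiccator cabinet with glass sliding doors, fixed, with the grey lock pedestal (80 x 80 mm, 75 mm tall) beside it. Origin on the bench under the lock's axis, z up. The cabinet spans x -40 to 140, y 130 to 530 mm, 240 mm tall; a bolt rod joins the two at 50 mm height.
- lock_mouth (a point): Centre of the lock cylinder's top face, 78 mm above the bench, facing up. Axes as the cabinet (they do not turn with the cylinder). Unturned, the key slot is 20 mm along x by 6.8 mm along y, its long sides chamfered 3 mm. Fully home, the key's collar rests on this face, tip 42 mm deep.
- lock_pins (a point): Point on the lock's axis 23 mm below its top; axes as the cabinet. One brass pin 18 mm down (+x end) and one 28 mm down (-x end) stick out up to 5.5 mm into the slot, each stuck with about 4 N along x. A straight push meets some 8 to 20 N at each; shifting the key 1 to 2 mm to and fro along the slot's width while pushing frees it. Pushed aside, they stay aside.
- lock (a joint): Turn of the lock cylinder in rad: 0 at rest, grows clockwise seen from above to a stop at 1.5 (a quarter turn). A return spring pulls back with 0.03 N m at 0 growing to 0.12 N m at 1.5. Through play in the slot the key turns about 0.1 rad more than the cylinder.
- build_tray: bystander: shallow open blue metal build tray 120 x 140 x 22 mm; origin at the centre of its underside.
- spinal_rod: bystander: translucent curved resin rod model about 100 mm long, lying in the tray; origin at the centre of its underside.
- riffler: bystander: thin steel riffler file 165 mm long, 9 mm wide, lying flat; origin at the centre of its underside.
- wheel: bystander: grey rubber polishing wheel, 50 mm across, 12 mm thick, lying flat; origin at the centre of its underside.
- jar: bystander: closed grey jar, 48 mm across, 50 mm tall; origin at the centre of its underside.
- brush: bystander: small hand brush 150 mm long, lying flat; origin at the centre of its underside.
There are look-alikes about, which are no part of the job. Leave any blue or orange look-alike of the key alone.

How it is judged:
By the outcome, as a careful person would: the job done as asked, in the order asked, and still so for the second after the job is handed in, while the arm keeps its last pose, push and grip.
It also fails if it takes over 48 s, if anything falls off the work surface, if the arm or the gripper's body presses on something with over 40 N, if the wrist force passes 120 N, or if a joint passes its speed limit or range.

## Working session

There is one attempt and no reset: what is moved stays moved. The work goes in short steps, Python scripts to look and compute and a tool call to move; the robot and the scene stay as the last step left them, time stands still between calls to the robot, and variables do not carry over. Pictures are saved under pics/ and viewed, and the job is handed in when it is done.

Besides the shell and the picture viewer there is one more tool, called after "Request:" as a command line: name --argument value ..., lists and objects as JSON in quotes. arm_command: Moves the arm, as the interface text tells. Its arguments: {"type":"object","properties":{"deltas":{"type":"array","items":{"type":"array","items":{"type":"array","items":{"type":"number"}}}},"grip_force":{"type":"number"}},"required":["deltas"]}

```bash
ls; mkdir -p pics
python3 - <<'E'
from workcell import ctrl
import cv2,numpy as np
s=ctrl.observe()
print({k:np.round(v,3).tolist() for k,v in s.items()})
for n in ("scene","top"):
    c=ctrl.camera(n); cv2.imwrite(f"pics/{n}0.png",c["img"][:,:,::-1]); np.savez(f"{n}0.npz",**c)
    R=cv2.Rodrigues(np.array(c["rvec"]))[0]; print(n,c["K"],-R.T@np.array(c["tvec"]).ravel(),R)
E
```

```text
pics
{'t': 0.0, 'joint_pos': [-1.308, 0.424, 1.631, -0.0, 1.089, -0.019], 'joint_velocities': [0.0, -0.001, 0.0, -0.0, -0.001, 0.002], 'effort': [-0.0, -54.462, -27.367, 0.064, 0.023, -0.0], 'ee_pos': [0.174, -0.6, 0.241], 'tool_rot': [[0.961, 0.278, -0.0], [0.278, -0.961, 0.001], [0.0, -0.002, -1.0]], 'force': [0.199, 0.123, 0.025], 'moment': [-0.001, -0.009, -0.006], 'opening': 0.088}
scene [[368.4550264    0.         319.85549972]
 [  0.         368.4550264  197.02572466]
 [  0.           0.           1.        ]] [ 1.10355662 -0.03887649  0.51932981] [[-0.12710971  0.99188066  0.00398418]
 [ 0.58525517  0.07824238 -0.80706537]
 [-0.80082427 -0.10025408 -0.59044866]]
top [[491.58451882   0.         318.33687052]
 [  0.         491.58451882 203.53279499]
 [  0.           0.           1.        ]] [ 0.29799745 -0.13526441  1.2557173 ] [[ 0.02466933 -0.99959494 -0.01419112]
 [-0.98544458 -0.02192684 -0.16857699]
 [ 0.16819754  0.01814324 -0.98558633]]
```

View pics/scene0.png

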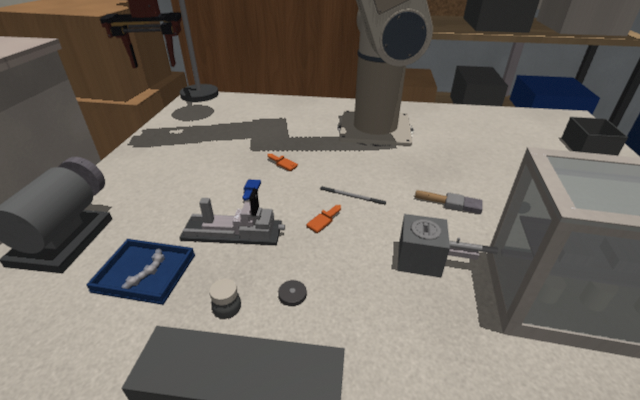

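View pics/top0.png

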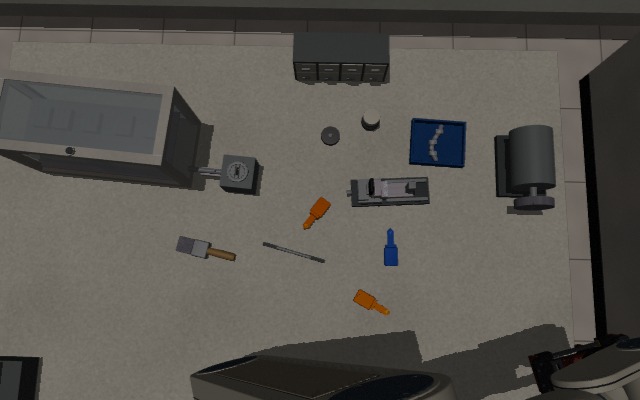

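The pictures show the fixture at top (390,190) with the black key near (372,187), and the lock pedestal at (238,172). The look-alikes are blue at (390,247) and orange at (317,213) and (370,300). I'll zoom in.

```bash
cat > h.py <<'E'
import cv2,numpy as np
def load(f): return dict(np.load(f))
def pts(c):
    K=c["K"];R=cv2.Rodrigues(np.array(c["rvec"],float).ravel())[0];t=np.array(c["tvec"]).ravel()
    z=c["z_map"].astype(float);v,u=np.mgrid[:z.shape[0],:z.shape[1]]
    P=np.stack([(u-K[0,2])/K[0,0]*z,(v-K[1,2])/K[1,1]*z,z],-1)
    W=(P-t)@R; W[z<=0]=np.nan
    return W
def proj(c,X):
    return cv2.projectPoints(np.array(X,float).reshape(-1,3),np.array(c["rvec"],float),np.array(c["tvec"],float),c["K"],None)[0].reshape(-1,2)
def ray(c,uv,z):
    K=c["K"];R=cv2.Rodrigues(np.array(c["rvec"],float).ravel())[0];t=np.array(c["tvec"]).ravel()
    o=-R.T@t; d=R.T@np.linalg.inv(K)@np.array([uv[0],uv[1],1.]); return o+d*(z-o[2])/d[2]
def crop(c,x0,y0,x1,y1,s,fn):
    im=cv2.resize(c["img"][y0:y1,x0:x1,::-1].copy(),None,fx=s,fy=s,interpolation=cv2.INTER_CUBIC); cv2.imwrite(fn,im)
E
python3 - <<'E'
from h import *
a=load("top0.npz");b=load("scene0.npz")
crop(a,340,165,440,215,8,"pics/t_fix.png");crop(a,190,145,270,205,9,"pics/t_lock.png")
crop(b,175,170,295,250,6,"pics/s_fix.png")
W=pts(a)
for u,v in [(372,187),(238,172),(390,190),(415,183),(237,190),(390,260),(330,135)]: print(u,v,W[v,u].round(4))
# fixture points
m=(W[...,2]>0.005)&(W[...,2]<0.2)
for v in range(172,212,2): print(v,' '.join('%4d'%(1000*W[v,u,2]) for u in range(344,436,3)))
E
```

```text
372 187 [ 0.5373 -0.2411  0.1046]
238 172 [0.5813 0.0927 0.0439]
390 190 [ 0.5455 -0.2933  0.0326]
415 183 [ 0.5539 -0.3473  0.0834]
237 190 [0.5367 0.0945 0.0345]
390 260 [ 0.3706 -0.2963  0.0089]
330 135 [ 0.6923 -0.1385  0.0162]
172   -1   -1    0    0   -2    2    4    0    0    0    2    1    2    4   -4    0    4    4    0    2    0    4    2    0    3   -4   -1    2    0    1    2
174   -1    1    1   -1    0   -1    6    1    0    1    0    2    1    2    3   -3    0    4   -1    3    3   -1    2   -1    0   -1    0    0    4   -1   -3
176    3   -2   -4   -2    2    1   -2    0    5   -1    1    8    0    5    2    3    0    1    0    0    1    2    1    1    0   -1    4    2   -1    2    0
178    3    0    0    2   -3    1    4   -4    4  106   -2    0    2    0   11    7   15   11    8   11   11   12    7   12   11   15    8   23    0    0   -7
180   -1    0   -2   17    8   48   49   47   35  107   68   62   69    9   24   23   17   17   22   23   20   24   18   20   23   26   22   24    0    2    1
182   -3    3   -4    9   10   52   48   50   32  104   66   65   69   48
[... 1134 characters left out ...]
  30   30   30   29   25    9    8   14   12    9   12    3    2
198    1   -4    0   12   11   51   46   47   47   34   33   33   34   22   24   24   23   26   23   20   22   23   28   24   21   24   27   23   12   -1    2
200   -1   -2    0   10    9   38   36   31   32   34   31   36   36   10   18   24   24   22   22   24   22   23   24   24   23   20   20   16   14    2    0
202    0    0    5   10   13   33   35   32   28   36   25   26   23    6   12   11   10   10   10   13   13   11   12   11    7   14   11   12   11    2   -1Traceback (most recent call last):
  File "<stdin>", line 9, in <module>
  File "<stdin>", line 9, in <genexpr>
ValueError: cannot convert float NaN to integer
```

View pics/t_fix.png

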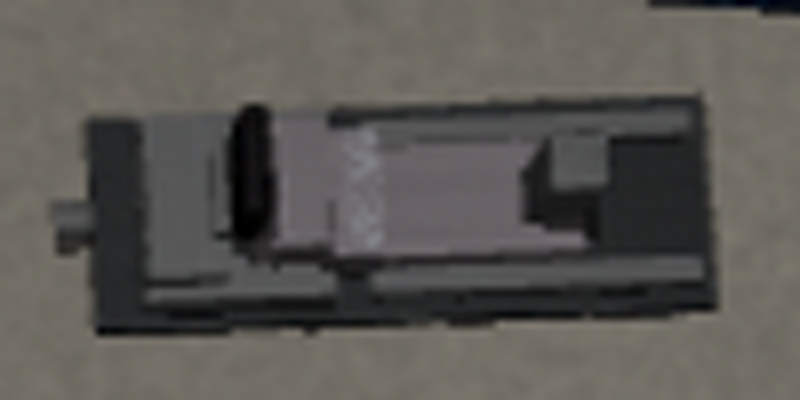

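View pics/t_lock.png

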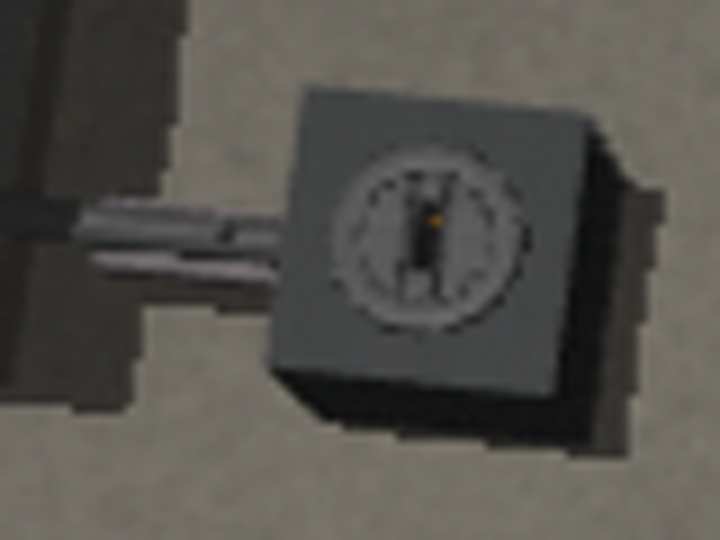

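View pics/s_fix.png

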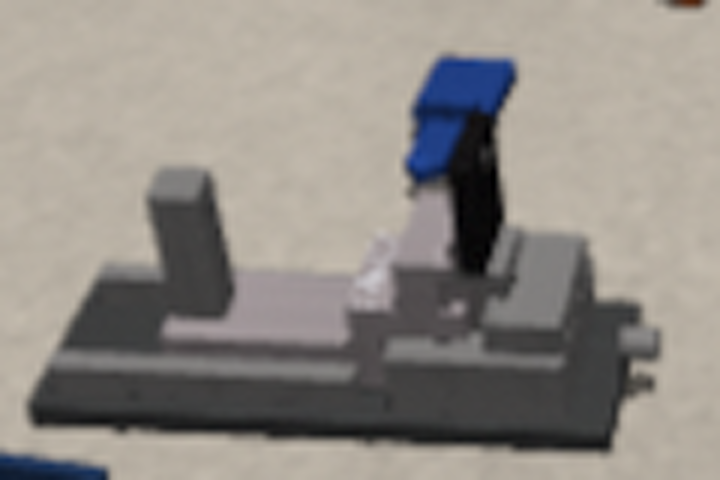

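```bash
cat > fit.py <<'E'
from h import *
from scipy.optimize import least_squares
a=load("top0.npz")
f=lambda L,x0,y0,s:np.array([(x0+(p[0]+.5)/s-.5,y0+(p[1]+.5)/s-.5) for p in L])
def fit(M,uv,x0):
    M=np.array(M,float)/1000
    def tr(p):
        c,s=np.cos(p[2]),np.sin(p[2]); return np.c_[M[:,:2]@np.array([[c,s],[-s,c]])+p[:2],M[:,2]]
    r=least_squares(lambda p:(proj(a,tr(p))-uv).ravel(),x0); return r.x,r.fun.reshape(-1,2)
# fixture: world -y is image right; fixture -y -> image right => fixture y = world +y approx; x= world x (image up)
B=f([(90,118),(703,95),(718,308),(98,332)],340,165,8)
for h in (8,10,12):
    p,r=fit([(35,45,h),(35,-155,h),(-35,-155,h),(-35,45,h)],B,[.54,-.24,0]); print("fix",h,p.round(4),abs(r).max().round(2))
P=f([(552,135),(608,135),(608,188),(552,188)],340,165,8)
p,r=fit([(9,9,82),(9,-9,82),(-9,-9,82),(-9,9,82)],P,[.55,-.34,0]); print("post",p.round(4),r.round(1).tolist())
print("key head ray", ray(a,f([(251,112)],340,165,8)[0],.105),ray(a,f([(253,170)],340,165,8)[0],.105))
L=f([(303,88),(590,118),(555,397),(270,370)],190,145,9)
p,r=fit([(40,40,75),(40,-40,75),(-40,-40,75),(-40,40,75)],L,[.58,.09,0]); print("ped",p.round(4),r.round(1).tolist())
print("lock c",ray(a,f([(427,240)],190,145,9)[0],.078))
W=pts(a)
m=(W[...,2]>.097)&(W[...,2]<.115);m[:165]=0;m[:,:355]=0;m[215:]=0;m[:,440:]=0
q=W[m];print("head pts",len(q),q.mean(0),np.median(q,0),q.min(0),q.max(0)); 
u,v=np.nonzero(m.T);print(u.min(),u.max(),v.min(),v.max())
print("rect",cv2.minAreaRect(q[:,:2].astype(np.float32)))
m=(W[...,2]>.066)&(W[...,2]<.085);m[:145]=0;m[:,:200]=0;m[210:]=0;m[:,270:]=0
q=W[m];print("ped",cv2.minAreaRect(q[:,:2].astype(np.float32)),np.median(q,0))
E
python3 fit.py
```

```text
fix 8 [ 0.5441 -0.2411  0.06  ] 0.36
fix 10 [ 0.5437 -0.2408  0.06  ] 0.43
fix 12 [ 0.5433 -0.2405  0.0601] 0.49
post [ 0.5497 -0.3404  0.0066] [[-0.3, -0.4], [0.2, -0.3], [0.3, 0.4], [-0.2, 0.3]]
key head ray [ 0.55775727 -0.23839748  0.105     ] [ 0.54006445 -0.23911095  0.105     ]
ped [ 0.5753  0.0887 -0.0727] [[0.1, 0.1], [0.1, -0.3], [0.2, 0.1], [-0.4, 0.1]]
lock c [0.57528113 0.08882404 0.078     ]
head pts 59 [ 0.5425122  -0.23999445  0.105281  ] [ 0.54181227 -0.24064444  0.10523264] [ 0.52627552 -0.24587638  0.09802905] [ 0.55951155 -0.23597605  0.10967724]
370 374 178 192
rect ((0.542914867401123, -0.24093593657016754), (0.03325601667165756, 0.009737785905599594), 0.39329421520233154)
ped ((0.5763649344444275, 0.09859656542539597), (0.10061215609312057, 0.08220358192920685), 85.39686584472656) [0.57426809 0.08798527 0.07674933]
```

Request:
arm_command --deltas '[[[0,0.0394,-0.0132,0.0036,0,0,0],[0,0.0394,-0.0132,0.0036,0,0,0],[0,0.0394,-0.0132,0.0036,0,0,0],[0,0.0394,-0.0132,0.0036,0,0,0],[0,0.0394,-0.0132,0.0036,0,0,0],[0,0.0394,-0.0132,0.0036,0,0,0],[0,0.0394,-0.0132,0.0036,0,0,0],[0,0.0394,-0.0132,0.0036,0,0,0],[0,0.0394,-0.0132,0.0036,0,0,0],[0,0.0394,-0.0132,0.0036,0,0,0],[0,0.0394,-0.0132,0.0036,0,0,0],[0,0,0,0,0,0,-0.14]]]'

```text
t: 1.3
ee_pos: [0.5531, -0.3371, 0.2012]
tool_rot: [[0.91, 0.414, 0.0], [0.414, -0.91, 0.001], [0.001, -0.001, -1.0]]
force: [-0.6, -0.7, -0.0]
opening: 0.0441
```

Request:
arm_command --deltas '[[[0,0,0,0,0,0,-0.14],[0,0,0,0,0,0,-0.14],[0,0,0,0,0,0,-0.14],[0,0,0,0,0,0,-0.14],[0,0,0,0,0,0,-0.14],[0,0,0,0,0,0,-0.14],[0,0,0,0,0,0,-0.14],[0,0,0,0,0,0,-0.14],[0,0,0,0,0,0,-0.14],[0,0,0,0,0,0,-0.14],[0,0,0,0,0,0,-0.14],[0,0,0,0,0,0,-0.14]]]'

```text
t: 2.5
ee_pos: [0.5495, -0.3401, 0.2016]
tool_rot: [[-0.511, 0.859, -0.001], [0.859, 0.511, 0.001], [0.001, -0.0, -1.0]]
force: [-0.1, -0.4, -0.5]
opening: 0.0437
```

Request:
arm_command --deltas '[[[0,0,0,0,0,0,-0.14],[0,0,0,0,0,0,-0.14],[0,0,0,0,0,0,-0.14],[0,0,0,0,0,0,-0.14],[0,0,0,0,0,0,-0.14],[0,0,0,0,0,0,-0.14],[0,0,0,0,0,0,-0.14],[0,0,0,0,0,0,-0.118]]]'

```text
t: 3.3
ee_pos: [0.5495, -0.3401, 0.2016]
tool_rot: [[-0.998, -0.064, -0.001], [-0.064, 0.998, 0.001], [0.001, 0.001, -1.0]]
force: [-0.3, -0.2, 0.5]
opening: 0.044
```

```bash
cat > st.py <<'E'
from workcell import ctrl
import numpy as np,sys
s=ctrl.observe();R=np.array(s["tool_rot"]);np.set_printoptions(suppress=True)
print("t",s["t"],"q",np.round(s["joint_pos"],3),"p",np.round(s["ee_pos"],4),"az",np.arctan2(R[1,0],R[0,0]).round(4),"zax",R[:,2].round(4),"F",np.round(s["force"],1),"M",np.round(s["moment"],2),"op",s["opening"])
if len(sys.argv)>3:
    d=np.array([float(x) for x in sys.argv[1:4]])-s["ee_pos"]; print("tool delta to target",(R.T@d).round(4))
    if len(sys.argv)>4:
        e=float(sys.argv[4])-np.arctan2(R[1,0],R[0,0]); print("rz",-((e+np.pi)%(2*np.pi)-np.pi))
E
python3 st.py 0.5497 -0.3406 0.07 3.2016
```

```text
t 3.3 q [-0.573  0.499  1.609  0.     1.035 -2.207] p [ 0.5495 -0.3401  0.2016] az -3.0779 zax [-0.0008  0.0005 -1.    ] F [-0.3 -0.2  0.5] M [ 0.01 -0.14  0.02] op 0.044021103498514694
tool delta to target [-0.0003 -0.0005  0.1316]
rz 0.0037236138977831956
```

Request:
arm_command --deltas '[[[0,0,0,0.033,0,0,0],[0,0,0,0.033,0,0,0],[0,0,0,0.033,0,0,0],[0,0,0,0.033,0,0,0],[0,0,0,0,0,0,0],[-0.8,0,0,0,0,0,0],[-0.8,0,0,0,0,0,0],[-0.8,0,0,0,0,0,0],[-0.8,0,0,0,0,0,0]]]' --grip_force 20

```text
t: 4.2
ee_pos: [0.5506, -0.3407, 0.0719]
tool_rot: [[-0.998, -0.058, 0.002], [-0.058, 0.998, -0.001], [-0.002, -0.001, -1.0]]
force: [-0.8, 0.2, 4.5]
opening: 0.0175
```

```bash
python3 st.py 0.5497 -0.3406 0.07 3.2016
```

```text
t 4.2 q [-0.573  0.67   1.664  0.     0.805 -2.202] p [ 0.5506 -0.3407  0.0719] az -3.0834 zax [ 0.0023 -0.0012 -1.    ] F [-0.8  0.2  4.5] M [ 0.29 -0.04  0.17] op 0.017547619746591765
tool delta to target [0.0009 0.0002 0.0019]
rz -0.001812971563310839
```

Request:
arm_command --deltas '[[[-0.8,0,-0.006,0,0,0,0],[-0.8,0,-0.006,0,0,0,0],[-0.8,0,-0.006,0,0,0,0],[-0.8,0,-0.006,0,0,0,0],[-0.8,0,-0.006,0,0,0,0],[-0.8,0,-0.006,0,0,0,0],[-0.8,0,0,0,0,0,0],[-0.8,0,0,0,0,0,0]]]'

```text
t: 5.0
ee_pos: [0.553, -0.3772, 0.0719]
tool_rot: [[-0.998, -0.058, 0.003], [-0.058, 0.998, -0.002], [-0.003, -0.002, -1.0]]
force: [1.0, -1.5, 4.9]
opening: 0.0179
```

```bash
python3 st.py 0.5497 -0.3406 0.07 3.2016
```

```text
t 5.0 q [-0.616  0.694  1.611 -0.     0.833 -2.245] p [ 0.553  -0.3772  0.0719] az -3.0833 zax [ 0.0027 -0.002  -1.    ] F [ 1.  -1.5  4.9] M [ 0.19 -0.24  0.08] op 0.017937662457552492
tool delta to target [0.0011 0.0368 0.0019]
rz -0.001696282936581639
```

Request:
arm_command --deltas '[[[0,0,0,0,0,0,0],[0,0,0,0,0,0,0],[0,0,0,0,0,0,0],[0,0,0,-0.03,0,0,0],[0,0,0,-0.04,0,0,0],[0,0,0,-0.04,0,0,0],[0,0,0,-0.03,0,0,0]]]'

```text
t: 5.7
ee_pos: [0.5522, -0.3765, 0.2125]
tool_rot: [[-0.998, -0.058, 0.001], [-0.058, 0.998, -0.001], [-0.001, -0.001, -1.0]]
force: [-0.2, -0.8, -0.4]
opening: 0.0439
```

```bash
python3 st.py 0.5433 -0.2406 0.2 3.2016
python3 - <<'E'
from workcell import ctrl
from h import *
for n in ("scene","top"):
    c=ctrl.camera(n);np.savez(n+"1.npz",**c)
    crop(c,*((340,165,440,215,8) if n=="top" else (175,150,295,250,6)),f"pics/{n}1.png")
E
```

```text
t 5.7 q [-0.616  0.517  1.55  -0.     1.073 -2.245] p [ 0.5522 -0.3765  0.2125] az -3.0833 zax [ 0.0013 -0.001  -1.    ] F [-0.2 -0.8 -0.4] M [ 0.03 -0.2  -0.01] op 0.04391831397847438
tool delta to target [0.001  0.1362 0.0123]
rz -0.0017535723877024623
```

View pics/top1.png

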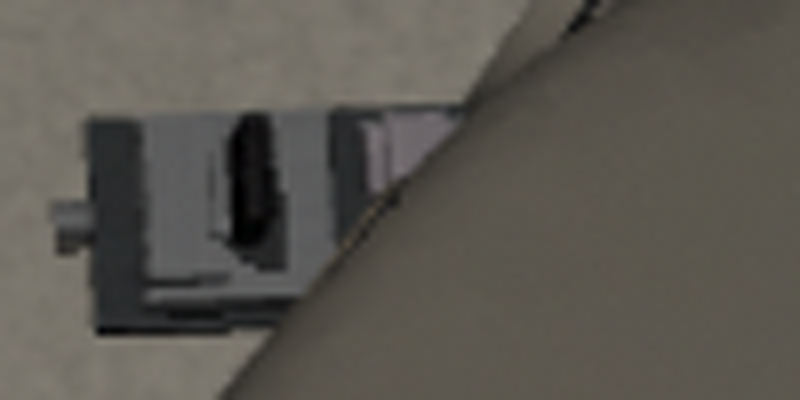

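View pics/scene1.png

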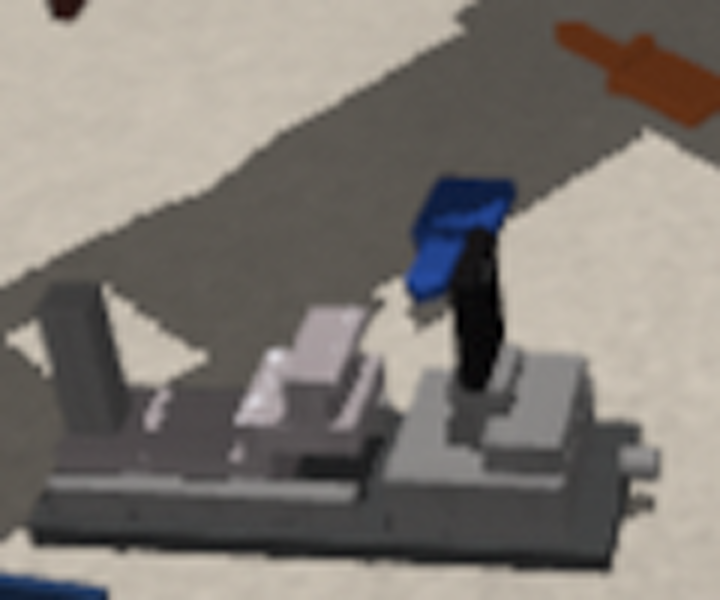

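The jaw is well open, with its lip far from the collar. The key still stands upright at top crop (251,180), so I'll grip it next.

Request:
arm_command --deltas '[[[0,0.001,0.034,0,0,0,0],[0,0,0.034,0,0,0,0],[0,0,0.034,0,0,0,0],[0,0,0.034,0,0,0,0],[0,0,0,0.03,0,0,0],[0,0,0,0.04,0,0,0],[0,0,0,0.04,0,0,0],[0,0,0,0.014,0,0,0],[0,0,0,0,0,0,0],[0,0,0,0,0,0,0]]]'

```text
t: 6.8
ee_pos: [0.5434, -0.2409, 0.0867]
tool_rot: [[-0.998, -0.058, 0.0], [-0.058, 0.998, -0.0], [-0.0, -0.0, -1.0]]
force: [-0.8, 0.3, -0.1]
opening: 0.0439
```

```bash
python3 st.py 0.5433 -0.2406 0.088 3.2016
python3 - <<'E'
from workcell import ctrl
from h import *
c=ctrl.camera("scene");np.savez("scene2.npz",**c)
crop(c,175,130,295,250,5,"pics/scene2.png")
E
```

```text
t 6.8 q [-0.437  0.59   1.784 -0.     0.767 -2.066] p [ 0.5434 -0.2409  0.0867] az -3.0835 zax [ 0.0004 -0.0002 -1.    ] F [-0.8  0.3 -0.1] M [ 0.04 -0.15 -0.04] op 0.04393031039460759
tool delta to target [ 0.0001  0.0003 -0.0013]
rz -0.0019642047069954316
```

View pics/scene2.png

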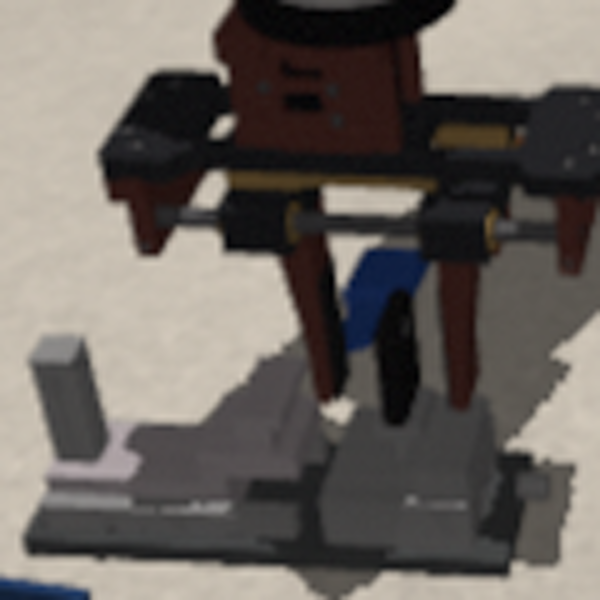

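Both fingers straddle the black head (crop 397,355). Closing the gripper.

Request:
arm_command --deltas '[[[-1,0,0,0,0,0,0],[-1,0,0,0,0,0,0],[-1,0,0,0,0,0,0],[-1,0,0,0,0,0,0],[-1,0,0,0,0,0,0],[-1,0,0,0,0,0,0]]]' --grip_force 50

```text
t: 7.45
ee_pos: [0.5431, -0.2407, 0.0863]
tool_rot: [[-0.998, -0.058, 0.0], [-0.058, 0.998, -0.0], [-0.0, -0.0, -1.0]]
force: [0.1, -0.3, 0.4]
opening: 0.0096
```

```bash
python3 st.py 0.5433 -0.2406 0.088 3.2016
```

```text
t 7.45 q [-0.437  0.591  1.785 -0.     0.765 -2.066] p [ 0.5431 -0.2407  0.0863] az -3.0834 zax [ 0.0003 -0.0003 -1.    ] F [ 0.1 -0.3  0.4] M [-0.1  -0.1  -0.01] op 0.00964558760221853
tool delta to target [-0.0002  0.0001 -0.0017]
rz -0.001779106393190233
```

Request:
arm_command --deltas '[[[-1,0,0,-0.015,0,0,0],[-1,0,0,-0.03,0,0,0],[-1,0,0,-0.04,0,0,0],[-1,0,0,-0.04,0,0,0],[-1,0,0,0,0,0,0]]]'

```text
t: 7.95
ee_pos: [0.5457, -0.2418, 0.2176]
tool_rot: [[-0.998, -0.058, 0.009], [-0.058, 0.998, -0.004], [-0.009, -0.005, -1.0]]
force: [-0.7, 0.6, -0.7]
opening: 0.0097
```

```bash
python3 st.py 0.5753 0.0888 0.2 3.069
python3 - <<'E'
from workcell import ctrl
from h import *
c=ctrl.camera("scene");np.savez("scene3.npz",**c)
crop(c,175,100,315,250,4,"pics/scene3.png")
E
```

```text
t 7.95 q [-0.437  0.407  1.719 -0.     1.006 -2.066] p [ 0.5457 -0.2418  0.2176] az -3.0833 zax [ 0.0088 -0.0042 -1.    ] F [-0.7  0.6 -0.7] M [ 0.08 -0.18 -0.03] op 0.009747875348924455
tool delta to target [-0.0486  0.3284  0.0165]
rz 0.13092627081330122
```

View pics/scene3.png

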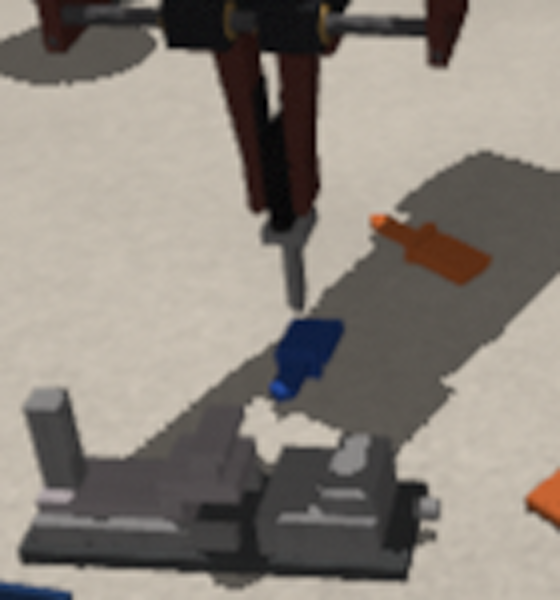

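Request:
arm_command --deltas '[[[-1,0,0,0,0,0,0.131],[-1,-0.0006,0.025,0,0,0,0],[-1,-0.0006,0.037,0,0,0,0],[-1,-0.0006,0.037,0,0,0,0],[-1,-0.0006,0.037,0,0,0,0],[-1,-0.0006,0.037,0,0,0,0],[-1,-0.0006,0.037,0,0,0,0],[-1,-0.0006,0.037,0,0,0,0],[-1,-0.0006,0.037,0.005,0,0,0],[-1,-0.0007,0.048,0.01,0,0,0],[-1,0,0,0,0,0,0],[-1,0,0,0,0,0,0]]]'

```text
t: 9.2
ee_pos: [0.5713, 0.0909, 0.1947]
tool_rot: [[-0.998, 0.07, -0.003], [0.07, 0.998, -0.001], [0.003, -0.001, -1.0]]
force: [-0.1, -0.3, -0.3]
opening: 0.0101
```

```bash
python3 st.py 0.5753 0.0888 0.2 3.069
python3 - <<'E'
from workcell import ctrl
from h import *
c=ctrl.camera("scene");np.savez("scene4.npz",**c)
crop(c,370,130,490,280,4,"pics/scene4.png")
print(proj(c,[(.5753,.0888,.078),(.5753,.0888,.123)]))
c=ctrl.camera("top");np.savez("top4.npz",**c)
crop(c,170,125,300,225,6,"pics/top4.png")
E
```

```text
t 9.2 q [ 0.137  0.415  1.768 -0.     0.961 -1.363] p [0.5713 0.0909 0.1947] az 3.0713 zax [-0.0033 -0.0007 -1.    ] F [-0.1 -0.3 -0.3] M [ 0.03 -0.14 -0.04] op 0.010123088860345438
tool delta to target [-0.0042 -0.0018 -0.0053]
rz 0.0023471220733921605
[[425.32844267 228.33716456]
 [429.78087902 208.85789701]]
```

View pics/scene4.png

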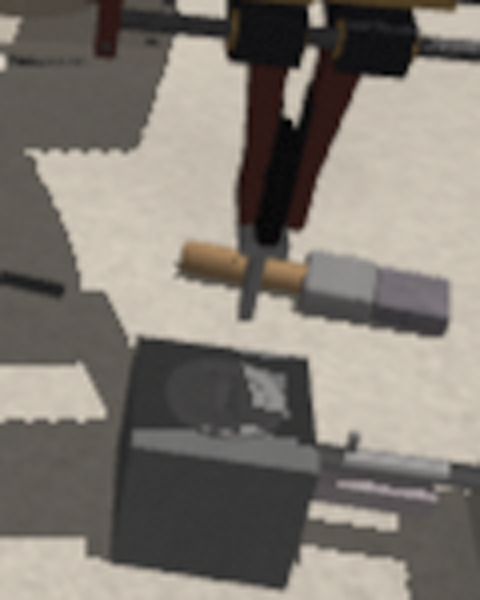

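View pics/top4.png

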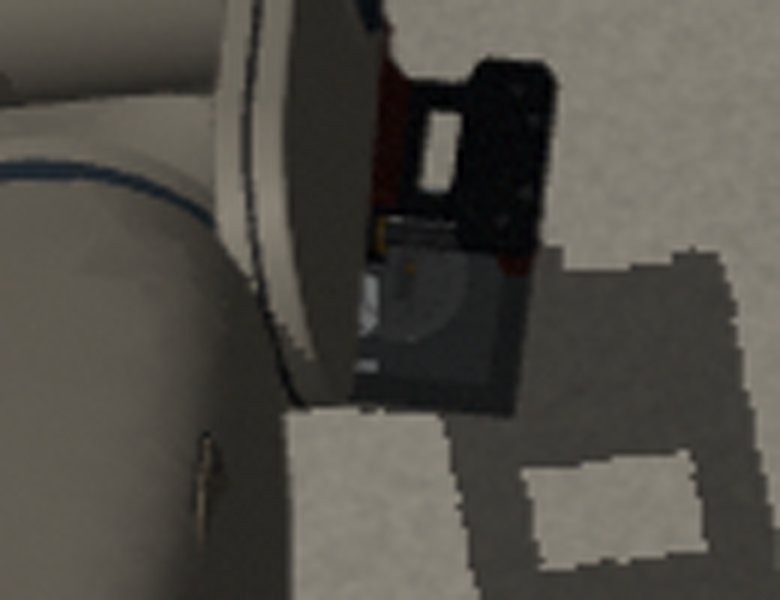

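Run:
```python
from h import *
c=load("scene4.npz");print(proj(c,[(.5713,.0909,.1184),(.5713,.0909,.1604),(.5713,.0909,.167)]))
crop(c,420,175,450,220,16,"pics/scene4b.png")
b=load("scene0.npz");crop(b,400,205,450,245,14,"pics/lock_s0.png")
print(proj(b,[(.5753,.0888,.078)]), (proj(b,[(.5753,.0888,.078)])-[400,205]+.5)*14-.5)
o=np.array([.5753,.0888]);a=-.0727;R=np.array([[np.cos(a),-np.sin(a)],[np.sin(a),np.cos(a)]])
for s in((40,40),(40,-40),(-40,-40),(-40,40)): print(s,proj(b,[*(o+R@np.array(s)/1000),.075]),(proj(b,[*(o+R@np.array(s)/1000),.075])-[400,205]+.5)*14-.5)
```

```text
[[430.27400374 209.62459022]
 [434.75268642 190.14648836]
 [435.48898707 186.94426571]]
[[425.32844267 228.33716456]] [[361.09819739 333.22030391]]
(40, 40) [[449.48273406 247.75323011]] [[699.25827678 605.04522151]]
(40, -40) [[402.31831457 241.27193562]] [[ 38.95640393 514.30709863]]
(-40, -40) [[403.21820242 213.35165153]] [[ 51.55483387 123.42312148]]
(-40, 40) [[446.12029045 218.73881356]] [[652.18406629 198.8433899 ]]
```

View pics/scene4b.png

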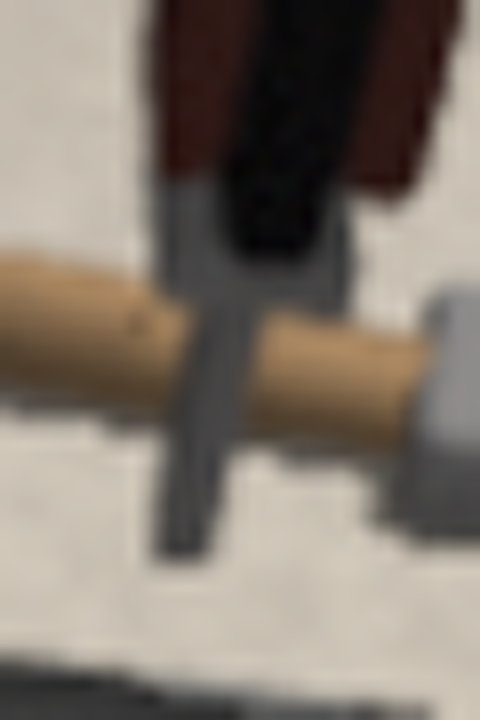

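View pics/lock_s0.png

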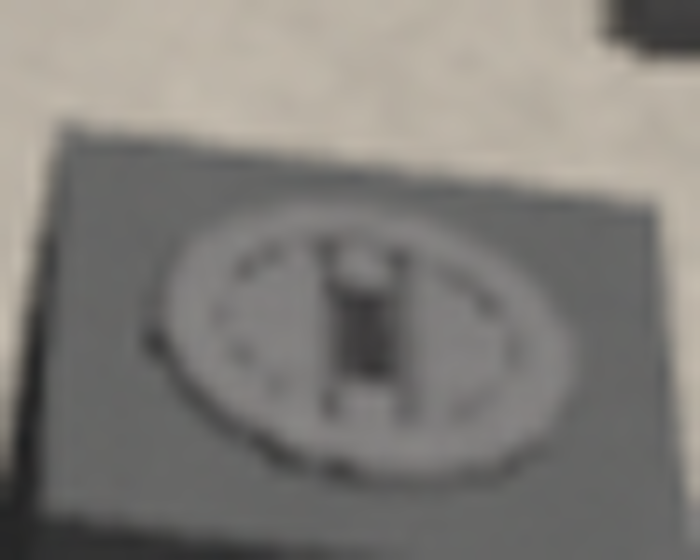

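Run:
```python
from h import *
c=load("scene4.npz")
im=cv2.imread("pics/scene4b.png")
o=np.array([.5713,.0909]);a=3.0713-np.pi;R=np.array([[np.cos(a),-np.sin(a)],[np.sin(a),np.cos(a)]])
T=.1947-.0763
def P(x,y,z):
    p=proj(c,[*(o+R@np.array([x,y])/1000),T+z/1000])[0]; return tuple(int(round(v)) for v in ((p-[420,175]+.5)*16-.5))
for y in(-2.6,2.6):
    L=[P(8,y,42),P(8,y,8),P(0,y,0),P(-8,y,8),P(-8,y,42)]
    print(L)
    for p,q in zip(L,L[1:]): cv2.line(im,p,q,(0,0,255) if y<0 else (0,255,0),1)
L=[P(13,-10,42),P(13,10,42),P(13,10,49),P(13,-10,49)]
for p,q in zip(L,L[1:]+L[:1]): cv2.line(im,p,q,(255,255,0),1)
cv2.imwrite("pics/ov4.png",im)
```

```text
[(222, 290), (164, 545), (148, 559), (158, 458), (215, 205)]
[(273, 296), (213, 551), (196, 564), (206, 464), (265, 211)]
```

View pics/ov4.png

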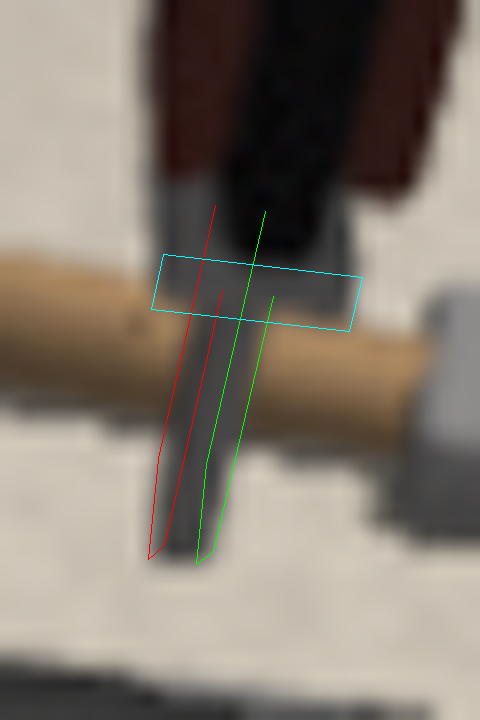

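Request:
arm_command --deltas '[[[-1,-0.0042,-0.0015,0.01,0,0,0.002],[-1,0,0,0.015,0,0,0],[-1,0,0,0,0,0,0],[-1,0,0,0,0,0,0]]]'

```text
t: 9.7
ee_pos: [0.5761, 0.0877, 0.1701]
tool_rot: [[-0.997, 0.076, -0.002], [0.076, 0.997, -0.0], [0.002, -0.0, -1.0]]
force: [-0.0, 0.5, 0.4]
opening: 0.0098
```

```bash
python3 st.py 0.5753 0.0891 0.1123 3.069;python3 - <<'E'
from workcell import ctrl
from h import *
c=ctrl.camera("scene");np.savez("scene5.npz",**c)
crop(c,400,170,450,250,10,"pics/scene5.png")
E
```

```text
t 9.7 q [ 0.131  0.454  1.775  0.     0.915 -1.364] p [0.5761 0.0877 0.1701] az 3.0658 zax [-0.002  -0.0002 -1.    ] F [-0.   0.5  0.4] M [ 0.01 -0.17 -0.04] op 0.00983334123482415
tool delta to target [0.0008 0.0014 0.0578]
rz -0.00318106815246999
```

View pics/scene5.png

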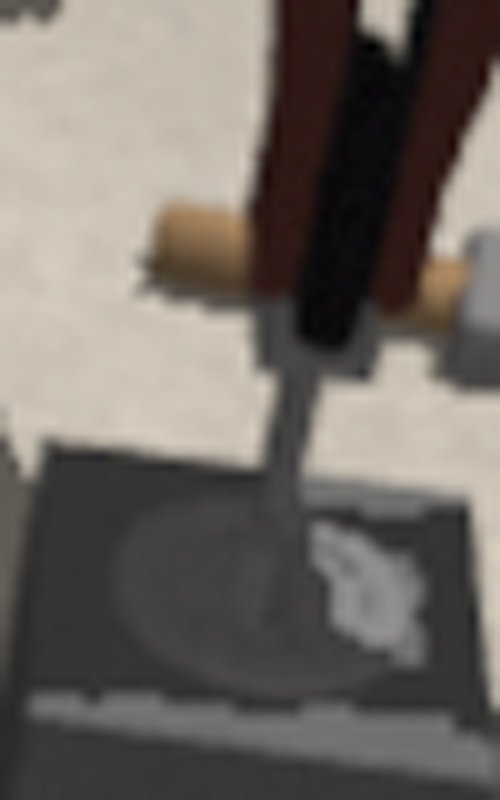

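Request:
arm_command --deltas '[[[-1,0.0008,0.0014,0.004,0,0,-0.003],[-1,0,0,0.005,0,0,0],[-1,0,0,0.004,0,0,0],[-1,0,0,0.004,0,0,0],[-1,0,0,0.003,0,0,0],[-1,0,0,0.003,0,0,0],[-1,0,0,0,0,0,0]]]'

```text
t: 10.45
ee_pos: [0.5757, 0.0898, 0.1476]
tool_rot: [[-0.997, 0.072, -0.001], [0.072, 0.997, -0.0], [0.001, -0.0, -1.0]]
force: [0.9, -0.4, -0.8]
opening: 0.01
```

```bash
python3 st.py 0.5753 0.0891 0.1123 3.069
```

```text
t 10.45 q [ 0.134  0.485  1.788 -0.     0.87  -1.365] p [0.5757 0.0898 0.1476] az 3.0699 zax [-0.0007 -0.0001 -1.    ] F [ 0.9 -0.4 -0.8] M [ 0.1  -0.14 -0.01] op 0.010005670393235347
tool delta to target [ 0.0003 -0.0007  0.0353]
rz 0.0008509640818585851
```

Request:
arm_command --deltas '[[[-1,0,-0.0005,0.003,0,0,0],[-1,0,0,0.003,0,0,0],[-1,0,0,0.003,0,0,0],[-1,0,0,0.003,0,0,0],[-1,0,0,0,0,0,0]]]'

```text
t: 10.95
ee_pos: [0.5756, 0.0893, 0.1355]
tool_rot: [[-0.997, 0.072, -0.001], [0.072, 0.997, -0.0], [0.001, -0.0, -1.0]]
force: [-0.8, 0.6, -0.0]
opening: 0.0098
```

```bash
python3 st.py 0.5753 0.0891 0.1123 3.069
```

```text
t 10.95 q [ 0.133  0.503  1.794  0.     0.846 -1.366] p [0.5756 0.0893 0.1355] az 3.0698 zax [-0.0009 -0.0001 -1.    ] F [-0.8  0.6 -0. ] M [ 0.09 -0.16 -0.  ] op 0.00982059679666535
tool delta to target [ 0.0003 -0.0002  0.0232]
rz 0.0007796647414766156
```

Request:
arm_command --deltas '[[[-1,0.0012,0,0.001,0,0,0],[-1,-0.0024,0,0.001,0,0,0],[-1,0.0024,0,0.001,0,0,0],[-1,-0.0024,0,0.001,0,0,0],[-1,0.0024,0,0.001,0,0,0],[-1,-0.0024,0,0.001,0,0,0],[-1,0.0024,0,0.001,0,0,0],[-1,-0.0012,0,0,0,0,0]]]'

```text
t: 11.75
ee_pos: [0.5755, 0.0893, 0.1288]
tool_rot: [[-0.997, 0.072, -0.001], [0.072, 0.997, -0.0], [0.001, -0.0, -1.0]]
force: [-2.9, -0.1, -0.3]
opening: 0.0098
```

```bash
python3 st.py 0.5753 0.0891 0.1123 3.069
```

```text
t 11.75 q [ 0.134  0.512  1.797  0.     0.833 -1.366] p [0.5755 0.0893 0.1288] az 3.0699 zax [-0.0007 -0.     -1.    ] F [-2.9 -0.1 -0.3] M [ 0.16  0.49 -0.01] op 0.009829008842012878
tool delta to target [ 0.0001 -0.0002  0.0165]
rz 0.0008688410378070444
```

Request:
arm_command --deltas '[[[-1,0.0013,0,0.001,0,0,0],[-1,-0.0026,0,0.001,0,0,0],[-1,0.0026,0,0.001,0,0,0],[-1,-0.0026,0,0.001,0,0,0],[-1,0.0026,0,0.001,0,0,0],[-1,-0.0026,0,0.001,0,0,0],[-1,0.0026,0,0.001,0,0,0],[-1,-0.0026,0,0.001,0,0,0],[-1,0.0026,0,0.001,0,0,0],[-1,-0.0013,0,0.001,0,0,0]]]'

```text
t: 12.75
ee_pos: [0.5767, 0.0894, 0.1195]
tool_rot: [[-0.997, 0.072, 0.002], [0.072, 0.997, 0.0], [-0.002, 0.0, -1.0]]
force: [1.3, 0.4, 2.2]
opening: 0.0098
```

```bash
python3 st.py 0.5753 0.0891 0.1123 3.069
```

```text
t 12.75 q [ 0.133  0.527  1.8   -0.     0.813 -1.366] p [0.5767 0.0894 0.1195] az 3.0698 zax [ 0.0021  0.0002 -1.    ] F [1.3 0.4 2.2] M [ 0.03 -0.34 -0.03] op 0.009764148346656948
tool delta to target [ 0.0014 -0.0004  0.0072]
rz 0.000818199709282208
```

Request:
arm_command --deltas '[[[-1,0.001,0,0.0012,0,0,0],[-1,-0.002,0,0.0012,0,0,0],[-1,0.002,0,0.0012,0,0,0],[-1,-0.002,0,0.0012,0,0,0],[-1,0.002,0,0.0012,0,0,0],[-1,-0.001,0,0.001,0,0,0],[-1,0,0,0,0,0,0]]]'

```text
t: 13.45
ee_pos: [0.5758, 0.0893, 0.1128]
tool_rot: [[-0.997, 0.072, -0.0], [0.072, 0.997, 0.0], [0.0, -0.0, -1.0]]
force: [-0.2, 0.2, 9.1]
opening: 0.0096
```

```bash
python3 st.py 0.5753 0.0891 0.1123 3.069
```

```text
t 13.45 q [ 0.133  0.537  1.803  0.     0.803 -1.366] p [0.5758 0.0893 0.1128] az 3.0698 zax [-0.0004  0.     -1.    ] F [-0.2  0.2  9.1] M [-0.07 -0.01  0.01] op 0.009631324266708497
tool delta to target [ 0.0005 -0.0003  0.0005]
rz 0.000784885305773475
```

Request:
arm_command --deltas '[[[-1,0.001,0,0.0005,0,0,0],[-1,-0.002,0,0.0005,0,0,0],[-1,0.001,0,0,0,0,0],[-1,0,0,0,0,0,0]]]'

```text
t: 13.85
ee_pos: [0.5758, 0.0894, 0.1127]
tool_rot: [[-0.997, 0.072, 0.0], [0.072, 0.997, 0.0], [-0.0, 0.0, -1.0]]
force: [-2.1, -1.4, 18.7]
opening: 0.0097
```

```bash
python3 st.py 0.5753 0.0891 0.1123 3.069;python3 - <<'E'
from workcell import ctrl
from h import *
c=ctrl.camera("scene");np.savez("scene6.npz",**c)
crop(c,400,180,450,250,10,"pics/scene6.png")
E
```

```text
t 13.85 q [ 0.134  0.537  1.803  0.     0.802 -1.366] p [0.5758 0.0894 0.1127] az 3.0699 zax [ 0.0001  0.     -1.    ] F [-2.1 -1.4 18.7] M [-0.13  0.52  0.01] op 0.009705467745398186
tool delta to target [ 0.0005 -0.0003  0.0004]
rz 0.0008640381881890313
```

View pics/scene6.png

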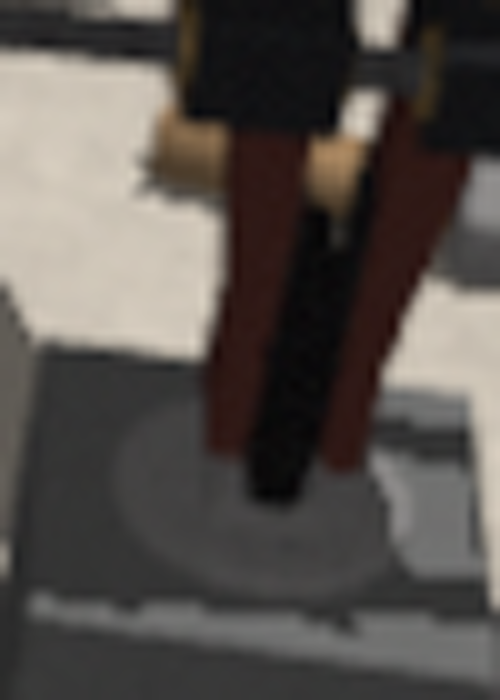

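Request:
arm_command --deltas '[[[-1,0,0,-0.001,0,0,0.05],[-1,0,0,0,0,0,0.1],[-1,0,0,0,0,0,0.1],[-1,0,0,0,0,0,0.1],[-1,0,0,0,0,0,0.1],[-1,0,0,0,0,0,0.1],[-1,0,0,0,0,0,0]]]' --grip_force 58

```text
t: 14.6
ee_pos: [0.5757, 0.0888, 0.1129]
tool_rot: [[-0.811, 0.584, -0.0], [0.584, 0.811, -0.001], [-0.0, -0.001, -1.0]]
force: [-0.3, -3.6, 10.4]
opening: 0.0098
```

```bash
python3 st.py 0.5753 0.0891 0.1123 3.069
```

```text
t 14.6 q [ 0.133  0.537  1.803 -0.001  0.802 -0.813] p [0.5757 0.0888 0.1129] az 2.5174 zax [-0.0004 -0.0008 -1.    ] F [-0.3 -3.6 10.4] M [-0.63 -0.02  0.15] op 0.00976418917545829
tool delta to target [0.0005 0.     0.0006]
rz -0.5516415148573284
```

Request:
arm_command --deltas '[[[-1,0,0,0,0,0,0.1],[-1,0,0,0,0,0,0.1],[-1,0,0,0,0,0,0.1],[-1,0,0,0,0,0,0.1],[-1,0,0,0,0,0,0.1],[-1,0,0,0,0,0,0.1],[-1,0,0,0,0,0,0.1],[-1,0,0,0,0,0,0.1],[-1,0,0,0,0,0,0.1],[-1,0,0,0,0,0,0]]]'

```text
t: 15.6
ee_pos: [0.575, 0.0884, 0.1128]
tool_rot: [[-0.047, 0.999, -0.002], [0.999, 0.047, -0.001], [-0.001, -0.002, -1.0]]
force: [-2.2, -4.3, 12.5]
opening: 0.0101
```

```bash
python3 st.py 0.5753 0.0891 0.1123 3.069
```

```text
t 15.6 q [ 0.133  0.536  1.804 -0.002  0.804  0.087] p [0.575  0.0884 0.1128] az 1.6176 zax [-0.0019 -0.0015 -1.    ] F [-2.2 -4.3 12.5] M [-1.02  0.43  0.09] op 0.010131449300137865
tool delta to target [0.0007 0.0004 0.0005]
rz -1.4514394449561703
```

Key turned 1.45 so far. I'll continue to the stop in small steps.

Request:
arm_command --deltas '[[[-1,0,0,0,0,0,0.05],[-1,0,0,0,0,0,0.05],[-1,0,0,0,0,0,0.05],[-1,0,0,0,0,0,0],[-1,0,0,0,0,0,0]]]'

```text
t: 16.1
ee_pos: [0.5749, 0.0884, 0.1128]
tool_rot: [[0.1, 0.995, -0.002], [0.995, -0.1, -0.001], [-0.002, -0.002, -1.0]]
force: [-3.0, -6.0, 12.3]
opening: 0.0101
```

```bash
python3 st.py 0.5753 0.0891 0.1123 3.069
```

```text
t 16.1 q [ 0.133  0.536  1.804 -0.002  0.804  0.234] p [0.5749 0.0884 0.1128] az 1.4704 zax [-0.0022 -0.0015 -1.    ] F [-3.  -6.  12.3] M [-1.03  0.48  0.12] op 0.010111879275144259
tool delta to target [0.0007 0.0004 0.0005]
rz -1.5985666101165137
```

Request:
arm_command --deltas '[[[-1,0,0,0,0,0,0.03],[-1,0,0,0,0,0,0.03],[-1,0,0,0,0,0,0],[-1,0,0,0,0,0,0]]]'

```text
t: 16.5
ee_pos: [0.5749, 0.0885, 0.1129]
tool_rot: [[0.159, 0.987, -0.002], [0.987, -0.159, -0.002], [-0.002, -0.002, -1.0]]
force: [-3.9, -4.4, 13.0]
opening: 0.0097
```

```bash
python3 st.py 0.5753 0.0891 0.1123 3.069;python3 - <<'E'
from workcell import ctrl
from h import *
c=ctrl.camera("scene");np.savez("scene7.npz",**c)
crop(c,390,170,460,250,7,"pics/scene7.png")
c=ctrl.camera("top");np.savez("top7.npz",**c)
crop(c,170,125,300,225,6,"pics/top7.png")
E
```

```text
t 16.5 q [ 0.133  0.536  1.804 -0.002  0.804  0.294] p [0.5749 0.0885 0.1129] az 1.4109 zax [-0.0021 -0.0016 -1.    ] F [-3.9 -4.4 13. ] M [-0.97  0.46  0.34] op 0.009655681754559317
tool delta to target [0.0007 0.0003 0.0006]
rz -1.6580817813478586
```

View pics/scene7.png

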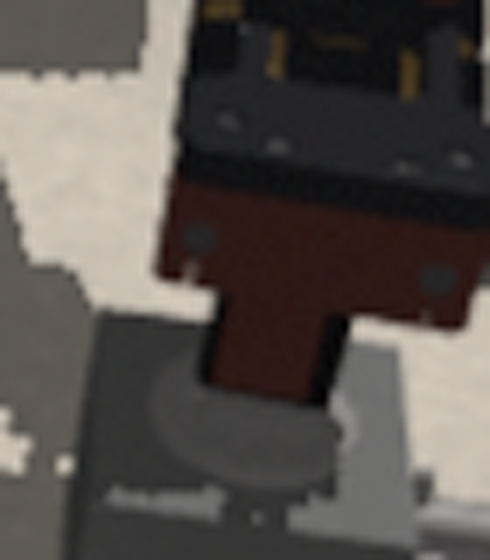

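View pics/top7.png

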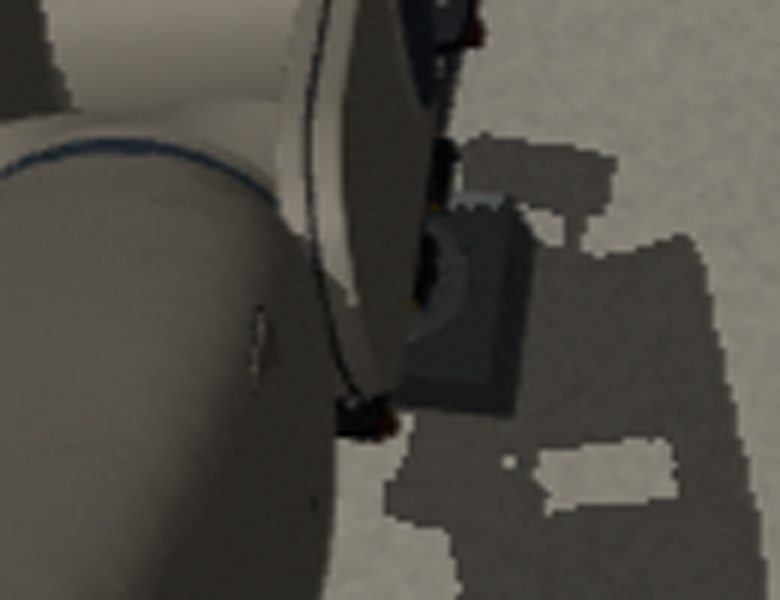

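The wrist moment jumped from 0.12 to 0.34 N m over the last 0.06 rad, so the cylinder is on its stop. One last look at the whole scene.

Run:
```python
from h import *
cv2.imwrite("pics/fin.png",load("scene7.npz")["img"][:,:,::-1])
```

```text
(no output)
```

View pics/fin.png

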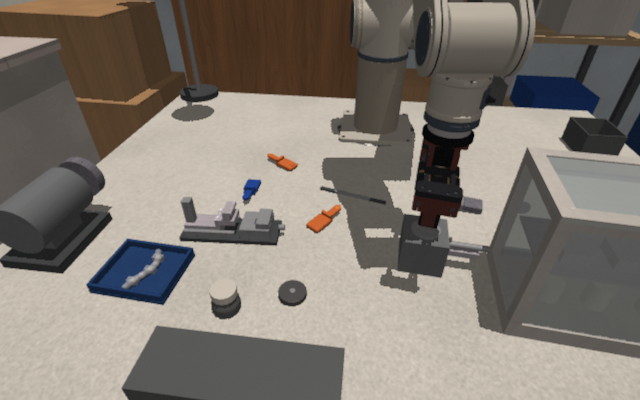

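The fixture is empty with its jaw open, the bystanders are where they were, and the gripper is holding the key at the lock (430,225). Handing in.

```bash
python3 -c "
from workcell import ctrl
print(ctrl.sign_off())"; python3 st.py
```

```text
the job is handed in; nothing more can be done
None
the job is handed in; nothing more can be done
```

The key is fully home in the lock, turned clockwise to the stop and still held there. I handed the job in at about 16.6 s of the 48 s allowed.

- **Jaw:** I gripped its post and slid it about 36 mm open. The picture afterwards showed the lip well clear of the collar.
- **Key:** I gripped it by the head at 50 N, lifted it out and lowered it into the slot. I wiggled it about ±1.2 mm along the slot to get past both pins. The force I read between moves stayed within about 3 N until the collar seated.
- **Fully home:** pushing 1 mm further moved it only 0.1 mm while the force rose from 9 N to 19 N. The tool stood within 0.5 mm of the height worked out for fully home, both then and at the end, with about 13 N still pressing down.
- **Turn:** the gripper turned 1.66 rad clockwise. The moment rose from 0.12 to 0.34 N m over the last 0.06 rad, which I took as the stop. I could not read the cylinder's angle directly; the arm hid the slot from the top camera.
- **Other things on the bench:** in the last picture they look unmoved. The brush was mostly hidden behind the gripper, so I could only see part of it.

No check failed. The one disagreement was about 0.5 mm between the two cameras on the lock's position. I aimed 0.3 mm towards the scene camera's reading, well inside the slot's chamfer.

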